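# Open the roll-top organiser and lay the ruling bar on the ledger

### The arm

A 6-joint arm with a two-finger parallel gripper is mounted at the origin on the work surface. World frame = base frame: x ahead of the robot, y to its left, z up, the work surface at z = 0. Lengths are in mm, angles in rad, forces in N, time in s.
With the tool pointing down it reaches from about 350 to 975 mm from the base axis. Payload 7.1 kg.
Tool frame: the origin (TCP) lies midway between the tips of the shut fingers; the grasp point (between the pads) lies 19 mm behind it; z points along the fingers, y is the line along which they close (so a half turn about z gives the same grasp; the last joint's range is limited). The gripper opens to 88 mm and grips with 3 to 60 N. Pads are 20 mm wide; open, the fingers measure 115 mm over their backs; the gripper's body (75 mm by 178 mm) begins 61 mm behind the grasp point.
Start: joints at [-1.181, 0.423, 1.63, -0, 1.089, -0.019], TCP at [248.458, -573.475, 222.675] pointing down, gripper open.
Joint ranges: [-3, 3], [-0.9, 2.11], [0.09, 2.58], [-1.31, 4.45], [0.11, 2.69], [-2.54, 2.54]. Speed limits (rad/s): [2.39, 2.39, 3.01, 3.14, 3.14, 3.14].

### API

Orientations are given as a rotation vector (axis times angle).
In Python, from workcell import ctrl gives the robot as it stands.
- The arm moves only by the shell command python3 -m inch 'ROWS' [OPENING]. ROWS is JSON, a list of rows, each an object with "xyz": the shift along the tool's x, y, z in mm, a list of three; "rot": the turn, a rotation vector about the tool's x, y, z in rad, a list of three. In form: [{"xyz": [dx, dy, dz], "rot": [ax, ay, az]}, ...]. A call has 1 to 12 rows; each row is the pose to reach, as a shift and turn from the pose commanded when the call began, along the tool's axes at that moment; what a row does not reach only later rows make up. A row lasts 1/12 s, in which the tool goes at most 41.7 mm and 7.16 degrees, less where a joint would pass 70% of its speed; a pose out of reach is approached as far as the arm can. A call with a gripper value outside its range is refused whole. OPENING is the closure in counts, from 0 (fully open) to 255 (shut), set as the call begins (- or left out, the last holds). The fingers move at their own pace and stop on an object; the grip force is fixed at half the most. Time passes only in rows, so rows that repeat a pose let the fingers close. It gives the time, the measured TCP pose, the force, the opening and the grip force at its end, in the units of the state.
- ctrl.get_obs(): the state, without advancing time (a new reading comes with each control period).
- ctrl.get_image(name): name is "scene" or "side" or "wrist"; returns the picture (480x640x3 uint8, red, green, blue); there is no depth.
- ctrl.camera_model(name): a dict with "fx", "fy", "cx", "cy" (pixels), "position" and "attitude" of the camera in the world. Camera axes: x right, y up, looking along -z (the intrinsics and any distortion apply to the point x, -y, -z); pixel columns grow to the right and rows downward; lengths in mm; the calibration is good to about 2 mm. A picture is of the moment at which its call begins: read the wrist's pose just before it. camera_model takes no time and is no camera call; for the wrist camera it gives the pose at the moment of the call.
- ctrl.close_job(): hands the job in; it is judged then, once.
The state is a dict: "t": time; "qpos": joint angles; "qvel": joint speeds; "joint_torque": joint torques, N m; "ee_pos": TCP position; "orientation": TCP orientation; "ft_force": force on the tool from outside, world axes, zero at the start; "moment": the same for the moment, N m; "width": finger opening in mm; "grasp_force": force on a finger pad.
Only numpy, scipy, OpenCV 4.12 (cv2) and the standard library are available. Lean on these libraries where they do the work, as an engineer would, in place of code of your own. Each camera call takes 0.05 s, during which the arm holds its last target. There are 200 camera calls.

### The job

Raise the organiser's slatted shutter by its handle, all the way back until it stays open. Then lift the near end of the aluminium ruling bar over the front lip, draw the bar out lengthwise from under the stamp shelf, and lay it gently down flat across both pages of the open ledger, in the middle and along the ledger's long side. Leave the shutter open and let go; do not disturb the stamps or the other things on the table.

Things in the scene. Friction and masses are not known exactly. Their poses are not given: they have to be found in the camera images.
- organiser: fixed roll-top desk organiser: wooden floor, clear end cheeks with dark curved track rims, slatted shutter over front and top. Origin: centre of its underside, on the table. z up; its front (handle, lip, opening) faces its own -x; y along its width. 256 mm deep (x), 300 wide (y), 183 high; inner floor 8 mm above the table. A red tin 75 x 45 x 14 is fixed inside at x = -50, y = 112 mm
- lip (a point): middle of the top edge of the organiser's front lip, a fixed wooden board 8 mm thick across the whole front, 120 mm in front of the organiser's origin; its top is 40 mm above the table
- shelf_edge (a point): middle of the lower front edge of the fixed stamp shelf inside the organiser, 35 mm behind its origin, 52 mm above the table; the shelf is 6 mm thick and runs 71 mm back from here. Above it a fixed curved shell covers the rear, from 15 mm behind the origin (165 mm above the table) backwards
- track_axis (a point): centre of the shutter's curved tracks: 55 mm above the organiser's origin. The slats (6 mm thick, at radius 118 mm) run round a level axis through here, parallel to the organiser's y
- shutter (a joint): how far the shutter is raised along its tracks, rad: 0 shut, 1.833 fully open against its stop. It turns about point track_axis, front edge up and back. Its weight (at most about 6 N at the handle; little friction, damped) pulls it shut below about 0.75 rad and fully open beyond 0.95, where it stays
- handle (a point): middle of the shutter's handle: a straight round steel bar 10 mm thick, 110 long, parallel to the organiser's y, on two end posts, 33 mm clear of the slats, 158 mm from the track axis. Shut, it is in front, 22 degrees above the axis level (146 mm in front of the axis, 114 above the table); it moves up and over with the shutter, to 95 mm behind the axis, 181 above the table when open
- bar_mid (a point): centre, half-way up, of the ruling bar: a straight aluminium bar 200 mm long (its x), 28 mm wide (y), 22 mm high (z), blue strip along its top, about 0.16 kg, loose. It starts flat on the organiser's floor, nearly along the organiser's x, its near end about 12 mm behind the lip and its far 65 mm under the shelf: too tight to be lifted out level
- bar_near (a point): middle of the end face of the ruling bar that starts next to the lip (100 mm along the bar's -x from its centre), half-way up
- bar_far (a point): middle of the bar's other end face (100 mm along its +x), which starts under the shelf, half-way up
- ledger: open ledger with blue cover, lying fixed on the table: 210 mm (its x) by 297 mm (its y, the long side, across both pages), top face 12 mm above the table. Origin at the centre of its underside
- thermos: blue vacuum flask, 80 mm across, 245 mm tall, standing upright; loose; origin at the centre of its underside; leave it alone
- phone: black phone 150 x 74 x 9 mm; loose; origin at the centre of its underside; leave it alone
- stapler: red and black stapler 140 mm long; loose; origin at the centre of its underside; leave it alone
- mug: white mug 82 mm across, 90 mm tall; loose; origin at the centre of its underside; leave it alone
- stamp_a: rubber stamp with a red knob, 50 mm wide and 56 mm tall, standing on the shelf inside the organiser; loose; origin at the centre of its underside; leave it alone
- stamp_b: rubber stamp with a wooden knob, 50 mm wide and 56 mm tall, standing on the shelf inside the organiser; loose; origin at the centre of its underside; leave it alone

How it is judged (in metres and radians):
On the way, in this order (a step that is already met when the one before it is completed fails the run):
1. the shutter is raised past 1.7 rad (value of joint shutter above 1.7 rad), for 0.2 s.
2. the bar's near end is lifted over the lip (bottom edge above it) while its far end is still under the shelf (z of bar_near in the frame of organiser above 0.05 m and x of bar_far in the frame of organiser above 0.03 m and z of bar_far in the frame of organiser below 0.045 m), for 0.05 s.
3. the bar is drawn out in front of the lip: its far end is past the lip (x of bar_far in the frame of organiser below -0.125 m and x of bar_near in the frame of organiser below -0.2 m), for 0.05 s.
At the end, for the whole second after the job is handed in: The shutter stays open (beyond 1.7 rad). The bar lies still, flat on the ledger (within 0.08 rad), its centre within 40 mm of the ledger's centre in the ledger's x and 45 mm in its y, its length within 0.3 rad of the ledger's long side, and it has been let go (value of joint shutter above 1.7 rad and x of bar_mid in the frame of ledger between -0.04 and 0.04 m and y of bar_mid in the frame of ledger between -0.045 and 0.045 m and z of bar_mid in the frame of ledger between 0.018 and 0.028 m and angle between the x axis of bar_mid and the y axis of ledger, either way round below 0.3 rad and angle between the z axis of bar_mid and the z axis of ledger, either way round below 0.08 rad and linear speed of bar below 0.02 m/s and contact force between the fingers and bar below 0.05 N); the robot touches nothing.
It fails at once if a stamp is pushed more than 30 mm or tipped over (distance of any of stamp_a, stamp_b from where it was at the start of the episode above 0.03 m or angle between any of stamp_a, stamp_b's own z axis and vertical above 0.6 rad).
It fails at once if the thermos, phone, stapler or mug is pushed more than 30 mm or tipped over (distance of any of thermos, phone, stapler, mug from where it was at the start of the episode above 0.03 m or angle between any of thermos, phone, stapler, mug's own z axis and vertical above 0.6 rad).
It fails at once if the bar is dropped or thrown: faster than 0.5 m/s while the fingers do not touch it (linear speed of bar above 0.5 m/s and contact force between the fingers and bar below 0.05 N).
It fails at once if the bar is pressed down hard on the ledger, over 60 N (contact force between bar and ledger above 60 N).
It also fails if it takes over 64 s, if anything falls off the work surface, if the arm or the gripper's body presses on something with over 40 N, if the wrist force passes 120 N, or if a joint passes its speed limit or range.

## Working session

There is one attempt and no reset: what is moved stays moved. The work goes in short steps, Python scripts to look and compute and a shell command to move; the robot and the scene stay as the last step left them, time stands still between calls to the robot, and variables do not carry over. Pictures are saved under pics/ and viewed, at most 10 in all, crops included, and the job is handed in when it is done.

```bash
ls; mkdir -p pics; python3 - <<'E'
from workcell import ctrl
import cv2
for n in("scene","side"):
    m=ctrl.camera_model(n);print(n,m)
    cv2.imwrite(f"pics/{n}0.png",ctrl.get_image(n)[:,:,::-1])
o=ctrl.get_obs();print(o["ee_pos"],o["orientation"],o["t"],o["width"])
E
```

```text
pics
scene {'fx': 582.2803281028192, 'fy': 582.2803281028192, 'cx': 315.1263453077838, 'cy': 234.66355024945602, 'position': array([1.27941678e+03, 1.22070695e+00, 1.06683654e+03]), 'attitude': array([0.54218322, 0.48547175, 1.4225275 ])}
side {'fx': 454.52259524206136, 'fy': 454.52259524206136, 'cx': 317.97740090424156, 'cy': 232.0334728703607, 'position': array([641.62089003, 407.25701761, 974.61463444]), 'attitude': array([0.09724999, 0.48398327, 2.73721108])}
[ 248.27504217 -573.0477774   221.99204341] [-3.07493292e+00 -6.37395395e-01  4.02269956e-04] 0.1 87.87004724746858
```

View pics/scene0.png

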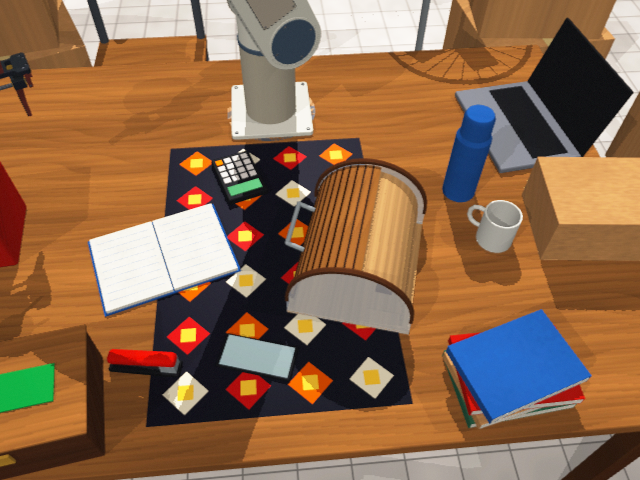

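View pics/side0.png

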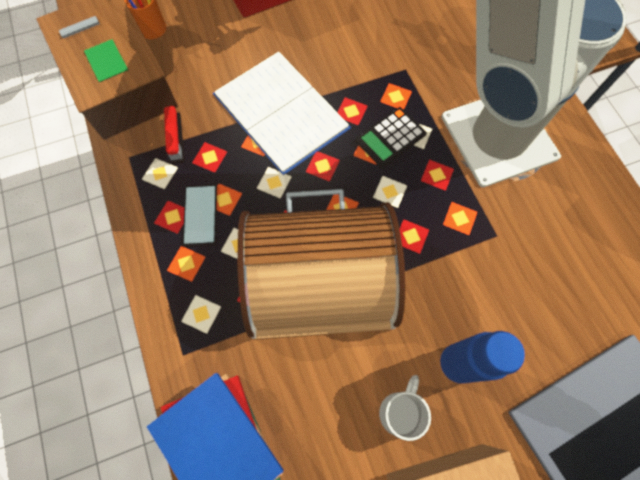

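The scene view shows the organiser facing -y (handle at about (295,225)) with the ledger at (165,258). The side view shows the handle at (315,195) and the ledger at (283,112). Next I'll measure the ledger, and the handle in a crop from both views.

```bash
cat > h.py <<'E'
import numpy as np, cv2
from scipy.spatial.transform import Rotation as R
from workcell import ctrl
def ray(m,px):
    d=np.array([(px[0]-m["cx"])/m["fx"],-(px[1]-m["cy"])/m["fy"],-1.])
    return np.array(m["position"]),R.from_rotvec(m["attitude"]).apply(d)
def onz(m,px,z):
    p,d=ray(m,px); return p+d*(z-p[2])/d[2]
def two(m1,a,m2,b):
    p,d=ray(m1,a);q,e=ray(m2,b)
    s=np.linalg.lstsq(np.c_[d,-e],q-p,rcond=None)[0]
    A,B=p+d*s[0],q+e*s[1]; return (A+B)/2,np.linalg.norm(A-B)
def proj(m,P):
    v=R.from_rotvec(m["attitude"]).inv().apply(np.array(P,float)-m["position"])
    return np.array([m["cx"]-m["fx"]*v[0]/v[2], m["cy"]+m["fy"]*v[1]/v[2]])
E
python3 - <<'E'
from h import *
for n,(x0,y0,x1,y1) in {"scene":(60,180,260,330),"side":(190,30,370,190)}.items():
    m=ctrl.camera_model(n);im=cv2.imread(f"pics/{n}0.png");s=cv2.cvtColor(im,cv2.COLOR_BGR2HSV)
    k=np.zeros(s.shape[:2],np.uint8);k[y0:y1,x0:x1]=255
    w=((s[...,1]<70)&(s[...,2]>140)).astype(np.uint8)*255&k
    w=cv2.morphologyEx(w,cv2.MORPH_CLOSE,np.ones((5,5)))
    w=cv2.morphologyEx(w,cv2.MORPH_OPEN,np.ones((5,5)))
    c=max(cv2.findContours(w,0,2)[0],key=cv2.contourArea)
    P=np.array([onz(m,p[0],12)[:2] for p in c],np.float32)
    print(n,cv2.minAreaRect(P),np.round(cv2.boxPoints(cv2.minAreaRect(P))).tolist())
a=cv2.imread("pics/scene0.png")[185:345,270:435];b=cv2.imread("pics/side0.png")[180:345,230:410]
f=lambda i:cv2.resize(i,(400,int(i.shape[0]*400/i.shape[1])),interpolation=cv2.INTER_CUBIC)
a,b=f(a),f(b);h=min(len(a),len(b));cv2.imwrite("pics/c1.png",np.hstack([a[:h],b[:h]]))
E
```

```text
scene ((498.483154296875, -245.12591552734375), (253.69786071777344, 320.7598571777344), 17.706174850463867) [[329.0, -131.0], [426.0, -436.0], [668.0, -359.0], [571.0, -54.0]]
side ((493.34869384765625, -240.87832641601562), (247.19810485839844, 324.24298095703125), 17.752819061279297) [[326.0, -124.0], [425.0, -433.0], [660.0, -358.0], [562.0, -49.0]]
```

View pics/c1.png

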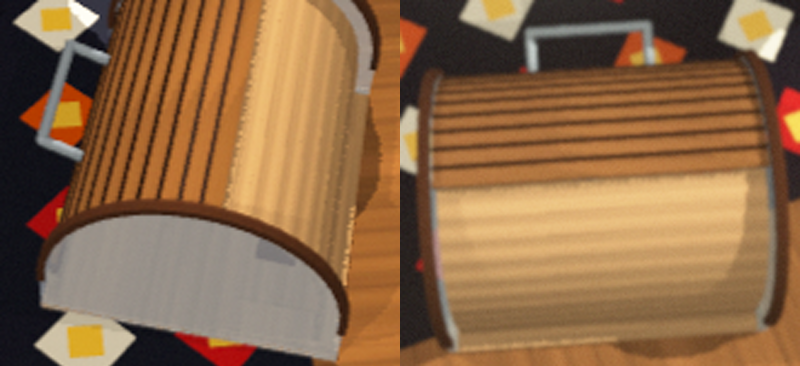

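```bash
python3 - <<'E'
from h import *
S,D=ctrl.camera_model("scene"),ctrl.camera_model("side")
a,ea=two(S,(299.7,202.3),D,(342.5,191.3));b,eb=two(S,(287.7,243.6),D,(288.5,194.4))
print(a,ea,b,eb,np.linalg.norm(a-b))
yv=(a-b)[:2];yv/=np.linalg.norm(yv);xv=np.array([yv[1],-yv[0]])
o=(a+b)[:2]/2+146*xv;print("yaw",np.degrees(np.arctan2(xv[1],xv[0])),"orig",o)
for p in((286.5,310.8),(408,333.5)):
    q=onz(S,p,0)[:2]-o;print("base corner local",q@xv,q@yv)
T=np.array([[180,-3.0]])
print([np.round(onz(S,p,12)[:2]) .tolist() for p in((90,243),(210,205),(240,268),(107,313))])
print([np.round(onz(D,p,12)[:2]) .tolist() for p in((280,53),(215,92),(284,170),(349,125))])
for n,(x0,y0,x1,y1) in {"scene":(60,180,250,330),"side":(190,30,370,185)}.items():
    m=ctrl.camera_model(n);im=cv2.imread(f"pics/{n}0.png");s=cv2.cvtColor(im,cv2.COLOR_BGR2HSV)
    k=np.zeros(s.shape[:2],np.uint8);k[y0:y1,x0:x1]=255
    w=((s[...,1]<50)&(s[...,2]>170)).astype(np.uint8)*255&k
    w=cv2.morphologyEx(w,cv2.MORPH_CLOSE,np.ones((3,3)))
    w=cv2.morphologyEx(w,cv2.MORPH_OPEN,np.ones((13,13)))
    c=max(cv2.findContours(w,0,2)[0],key=cv2.contourArea)
    P=np.array([onz(m,p[0],12)[:2] for p in c],np.float32)
    print(n,cv2.minAreaRect(P),cv2.boundingRect(c))
o=ctrl.get_obs();print(np.round(R.from_rotvec(o["orientation"]).as_matrix(),3))
E
```

```text
[444.88891011  49.75588719 115.54147914] 1.269281874725508 [552.52650959  16.17233696 113.23455415] 3.072611616768551 112.77867515757102
yaw 72.6717778620968 orig [542.19309792 172.33778615]
base corner local -128.46377415180464 -148.041523869686
base corner local 128.51780557896544 -147.00877859309463
[[436.0, -428.0], [345.0, -159.0], [535.0, -90.0], [625.0, -366.0]]
[[424.0, -424.0], [619.0, -367.0], [530.0, -95.0], [338.0, -155.0]]
scene ((480.3039245605469, -263.71478271484375), (207.00808715820312, 288.01812744140625), 17.75836944580078) (92, 207, 141, 102)
side ((480.0113525390625, -261.7564697265625), (206.79701232910156, 290.693115234375), 17.759220123291016) (221, 57, 121, 110)
[[ 0.918  0.397 -0.001]
 [ 0.397 -0.918  0.001]
 [ 0.    -0.001 -1.   ]]
```

```bash
cat >> h.py <<'E'
O=np.array([542.2,172.3,0]);XV=np.array([.2979,.9546,0]);YV=np.array([-.9546,.2979,0]);Z=np.array([0,0,1.])
def hand(phi): # tool for handle: x=org y, leaning forward by phi deg
    p=np.radians(phi);z=-np.cos(p)*Z+np.sin(p)*XV
    return np.c_[YV,np.cross(z,YV),z]
def org(x,y,z): return O+x*XV+y*YV+z*Z
def hpt(th): # handle centre at angle deg
    t=np.radians(th);return org(-158*np.cos(t),0,55+158*np.sin(t))
def row(P0,R0,P,Rt):
    x=R0.T@(P-P0);r=R.from_matrix(R0.T@Rt).as_rotvec()
    return '{"xyz":%s,"rot":%s}'%(np.round(x,0).astype(int).tolist(),np.round(r,3).tolist())
def cur():
    o=ctrl.get_obs();return np.array(o["ee_pos"]),R.from_rotvec(o["orientation"]).as_matrix()
E
python3 - <<'E'
from h import *
P,Q=cur();T=hand(35);h=hpt(22)
A=h-70*T[:,2];print("pre",A);print(row(P,Q,A,T))
print("in",row(A,T,h+16*T[:,2],T))
P,Q=h+16*T[:,2],T
for i in range(1,22):
    th=22+5*i;t=hand(35-35*i/20);print(th,row(P,Q,hpt(th)+16*t[:,2],t))
E
```

```text
pre [486.59833547  -5.87169843 171.52848486]
{"xyz":[444, -426, 51],"rot":[-0.274, 0.735, -2.337]}
in {"xyz":[0, 0, 86],"rot":[-0.0, -0.0, -0.0]}
27 {"xyz":[0, 11, -7],"rot":[0.031, -0.0, -0.0]}
32 {"xyz":[0, 23, -13],"rot":[0.061, -0.0, -0.0]}
37 {"xyz":[0, 36, -18],"rot":[0.092, -0.0, -0.0]}
42 {"xyz":[0, 49, -22],"rot":[0.122, -0.0, -0.0]}
47 {"xyz":[0, 62, -24],"rot":[0.153, -0.0, -0.0]}
52 {"xyz":[0, 75, -26],"rot":[0.183, -0.0, -0.0]}
57 {"xyz":[0, 88, -26],"rot":[0.214, -0.0, -0.0]}
62 {"xyz":[0, 101, -25],"rot":[0.244, -0.0, -0.0]}
67 {"xyz":[0, 115, -23],"rot":[0.275, -0.0, -0.0]}
72 {"xyz":[0, 127, -19],"rot":[0.305, -0.0, -0.0]}
77 {"xyz":[0, 140, -15],"rot":[0.336, -0.0, -0.0]}
82 {"xyz":[0, 152, -9],"rot":[0.367, -0.0, -0.0]}
87 {"xyz":[0, 164, -3],"rot":[0.397, -0.0, -0.0]}
92 {"xyz":[0, 175, 5],"rot":[0.428, -0.0, -0.0]}
97 {"xyz":[0, 185, 13],"rot":[0.458, -0.0, -0.0]}
102 {"xyz":[0, 194, 23],"rot":[0.489, -0.0, -0.0]}
107 {"xyz":[0, 203, 33],"rot":[0.519, -0.0, -0.0]}
112 {"xyz":[0, 210, 44],"rot":[0.55, -0.0, -0.0]}
117 {"xyz":[0, 217, 56],"rot":[0.58, -0.0, -0.0]}
122 {"xyz":[0, 222, 68],"rot":[0.611, -0.0, -0.0]}
127 {"xyz":[0, 227, 81],"rot":[0.641, -0.0, -0.0]}
```

```bash
r='x'; python3 -m inch '[{"xyz":[444,-426,51],"rot":[-0.274,0.735,-2.337]},{"xyz":[444,-426,51],"rot":[-0.274,0.735,-2.337]},{"xyz":[444,-426,51],"rot":[-0.274,0.735,-2.337]},{"xyz":[444,-426,51],"rot":[-0.274,0.735,-2.337]},{"xyz":[444,-426,51],"rot":[-0.274,0.735,-2.337]},{"xyz":[444,-426,51],"rot":[-0.274,0.735,-2.337]},{"xyz":[444,-426,51],"rot":[-0.274,0.735,-2.337]},{"xyz":[444,-426,51],"rot":[-0.274,0.735,-2.337]},{"xyz":[444,-426,51],"rot":[-0.274,0.735,-2.337]},{"xyz":[444,-426,51],"rot":[-0.274,0.735,-2.337]},{"xyz":[444,-426,51],"rot":[-0.274,0.735,-2.337]},{"xyz":[444,-426,51],"rot":[-0.274,0.735,-2.337]}]' 156; python3 - <<'E'
from h import *
P,Q=cur();T=hand(35);print(P,row(P,Q,hpt(22)-70*T[:,2],T),ctrl.get_obs()["qpos"])
E
```

```text
t: 1.1
ee_pos: [441.3, -112.1, 181.3]
orientation: [1.794, 2.409, 0.662]
ft_force: [-0.1, -0.3, -0.2]
width: 34.0
grasp_force: 0.0
[ 441.3359826  -112.06231854  181.25466831] {"xyz":[82, 61, 54],"rot":[-0.107, 0.287, -0.909]} [-0.56091915  0.21423612  2.15373478  0.63350807  0.77290511 -1.31211559]
```

```bash
python3 -m inch '[{"xyz":[82,61,54],"rot":[-0.107,0.287,-0.909]},{"xyz":[82,61,54],"rot":[-0.107,0.287,-0.909]},{"xyz":[82,61,54],"rot":[-0.107,0.287,-0.909]},{"xyz":[82,61,54],"rot":[-0.107,0.287,-0.909]},{"xyz":[82,61,54],"rot":[-0.107,0.287,-0.909]},{"xyz":[82,61,54],"rot":[-0.107,0.287,-0.909]},{"xyz":[82,61,54],"rot":[-0.107,0.287,-0.909]},{"xyz":[82,61,54],"rot":[-0.107,0.287,-0.909]},{"xyz":[82,61,54],"rot":[-0.107,0.287,-0.909]},{"xyz":[82,61,54],"rot":[-0.107,0.287,-0.909]},{"xyz":[82,61,54],"rot":[-0.107,0.287,-0.909]},{"xyz":[82,61,54],"rot":[-0.107,0.287,-0.909]}]'; python3 - <<'E'
from h import *
P,Q=cur();T=hand(35);print(P,row(P,Q,hpt(22)+16*T[:,2],T),ctrl.get_obs()["qpos"])
m=ctrl.camera_model("wrist");cv2.imwrite("pics/w1.png",ctrl.get_image("wrist")[:,:,::-1])
h=hpt(22);print(proj(m,h+55*YV),proj(m,h-55*YV))
E
```

```text
t: 2.1
ee_pos: [486.5, -8.0, 171.6]
orientation: [0.45, 2.879, 0.906]
ft_force: [-0.4, -0.2, -0.4]
width: 34.1
grasp_force: 0.0
[486.48685056  -7.98413945 171.59783389] {"xyz":[1, 2, 87],"rot":[-0.001, 0.002, -0.007]} [-0.41351468  0.3663075   2.04405622  0.76463991  0.96549145 -2.1976219 ]
[329.37598459 167.7701455 ] [330.19518331 319.58476167]
```

View pics/w1.png

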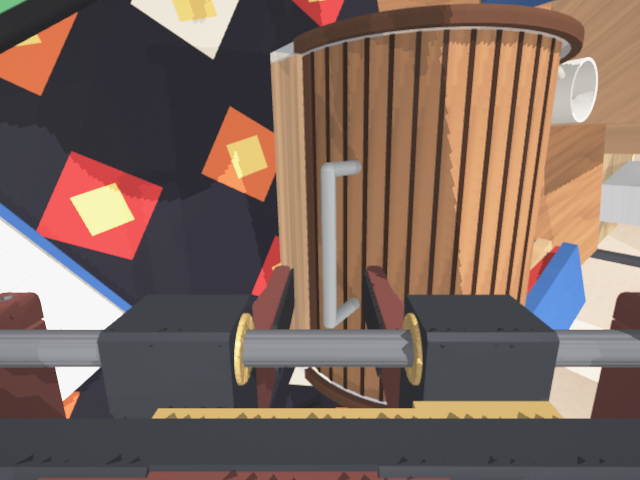

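The wrist view shows the handle from (328,168) to (329,325), within 5 px of where I predicted it, and centred between the fingers. I'll go in and grip.

```bash
python3 -m inch '[{"xyz":[1,2,22],"rot":[0,0,0]},{"xyz":[1,2,44],"rot":[0,0,0]},{"xyz":[1,2,66],"rot":[0,0,0]},{"xyz":[1,2,80],"rot":[0,0,0]},{"xyz":[1,2,87],"rot":[0,0,0]},{"xyz":[1,2,87],"rot":[0,0,0]}]' && python3 -m inch '[{"xyz":[0,0,0],"rot":[0,0,0]},{"xyz":[0,0,0],"rot":[0,0,0]},{"xyz":[0,0,0],"rot":[0,0,0]},{"xyz":[0,0,0],"rot":[0,0,0]}]' 255
```

```text
t: 2.65
ee_pos: [500.6, 42.0, 100.6]
orientation: [0.447, 2.881, 0.908]
ft_force: [-0.2, -0.4, -0.5]
width: 34.2
grasp_force: 0.0
t: 2.98
ee_pos: [501.8, 40.3, 102.0]
orientation: [0.447, 2.878, 0.905]
ft_force: [-4.1, -10.0, 0.2]
width: 11.0
grasp_force: 4.2
```

```bash
python3 -m inch '[{"xyz":[0,0,0],"rot":[0,0,0]},{"xyz":[0,0,0],"rot":[0,0,0]},{"xyz":[0,5,-3],"rot":[0.015,0,0]},{"xyz":[0,11,-7],"rot":[0.031,0,0]},{"xyz":[0,17,-10],"rot":[0.046,0,0]},{"xyz":[0,23,-13],"rot":[0.061,0,0]},{"xyz":[0,30,-16],"rot":[0.076,0,0]},{"xyz":[0,36,-18],"rot":[0.092,0,0]},{"xyz":[0,36,-18],"rot":[0.092,0,0]}]'
python3 - <<'E'
from h import *
P,Q=cur();print(P,Q[:,2],P-16*Q[:,2]-hpt(37),ctrl.get_obs()["qpos"])
E
```

```text
t: 3.73
ee_pos: [507.5, 58.8, 138.0]
orientation: [0.452, 2.929, 0.772]
ft_force: [-4.6, -8.9, 5.3]
width: 9.3
grasp_force: 30.0
[507.53886127  58.78161941 137.97984249] [ 0.14968627  0.46983509 -0.8699707 ] [ 0.53421692 -0.58010366  1.81259997] [-0.21118472  0.40178884  2.0497495   0.75949259  0.79342625 -2.04881024]
```

```bash
python3 - <<'E'
from h import *
f=lambda th:hand(35-35*(th-22)/100)
for s,e in((37,87),(87,127)):
  P,Q=hpt(s)+16*f(s)[:,2],f(s)
  for th in range(s+5,e+1,5): print(th,row(P,Q,hpt(th)+16*f(th)[:,2],f(th)))
E
```

```text
42 {"xyz":[0, 12, -5],"rot":[0.031, 0.0, -0.0]}
47 {"xyz":[0, 25, -9],"rot":[0.061, 0.0, -0.0]}
52 {"xyz":[0, 38, -11],"rot":[0.092, 0.0, -0.0]}
57 {"xyz":[0, 51, -13],"rot":[0.122, 0.0, -0.0]}
62 {"xyz":[0, 65, -13],"rot":[0.153, 0.0, -0.0]}
67 {"xyz":[0, 78, -12],"rot":[0.183, 0.0, -0.0]}
72 {"xyz":[0, 91, -10],"rot":[0.214, 0.0, -0.0]}
77 {"xyz":[0, 104, -7],"rot":[0.244, 0.0, -0.0]}
82 {"xyz":[0, 117, -2],"rot":[0.275, 0.0, -0.0]}
87 {"xyz":[0, 129, 3],"rot":[0.305, 0.0, -0.0]}
92 {"xyz":[0, 13, 3],"rot":[0.031, -0.0, 0.0]}
97 {"xyz":[0, 26, 7],"rot":[0.061, -0.0, 0.0]}
102 {"xyz":[0, 38, 12],"rot":[0.092, -0.0, 0.0]}
107 {"xyz":[0, 50, 18],"rot":[0.122, -0.0, 0.0]}
112 {"xyz":[0, 61, 25],"rot":[0.153, -0.0, 0.0]}
117 {"xyz":[0, 72, 33],"rot":[0.183, -0.0, 0.0]}
122 {"xyz":[0, 81, 42],"rot":[0.214, -0.0, 0.0]}
127 {"xyz":[0, 90, 52],"rot":[0.244, -0.0, 0.0]}
```

```bash
python3 -m inch '[{"xyz":[0,12,-5],"rot":[0.031,0,0]},{"xyz":[0,25,-9],"rot":[0.061,0,0]},{"xyz":[0,38,-11],"rot":[0.092,0,0]},{"xyz":[0,51,-13],"rot":[0.122,0,0]},{"xyz":[0,65,-13],"rot":[0.153,0,0]},{"xyz":[0,78,-12],"rot":[0.183,0,0]},{"xyz":[0,91,-10],"rot":[0.214,0,0]},{"xyz":[0,104,-7],"rot":[0.244,0,0]},{"xyz":[0,117,-2],"rot":[0.275,0,0]},{"xyz":[0,129,3],"rot":[0.305,0,0]},{"xyz":[0,129,3],"rot":[0.305,0,0]}]'
python3 - <<'E'
from h import *
P,Q=cur();print(P,Q[:,2],P-16*Q[:,2]-hpt(87),ctrl.get_obs()["qpos"])
E
```

```text
t: 4.65
ee_pos: [542.1, 169.7, 198.8]
orientation: [0.471, 3.057, 0.326]
ft_force: [-1.1, 1.9, 3.6]
width: 9.2
grasp_force: 30.0
[542.07816593 169.65005743 198.7866951 ] [ 0.0623732   0.20155079 -0.97749008] [1.34355401 2.01890959 1.64306994] [ 0.18003394  0.3304026   1.8568611   0.24728927  0.8702198  -1.2368944 ]
```

```bash
python3 -m inch '[{"xyz":[0,13,3],"rot":[0.031,0,0]},{"xyz":[0,26,7],"rot":[0.061,0,0]},{"xyz":[0,38,12],"rot":[0.092,0,0]},{"xyz":[0,50,18],"rot":[0.122,0,0]},{"xyz":[0,61,25],"rot":[0.153,0,0]},{"xyz":[0,72,33],"rot":[0.183,0,0]},{"xyz":[0,81,42],"rot":[0.214,0,0]},{"xyz":[0,88,50],"rot":[0.24,0,0]},{"xyz":[0,88,50],"rot":[0.24,0,0]},{"xyz":[0,88,50],"rot":[0.24,0,0]}]'
python3 - <<'E'
from h import *
P,Q=cur();print(P,Q[:,2],P-16*Q[:,2]-hpt(127),ctrl.get_obs()["qpos"])
E
```

```text
t: 5.48
ee_pos: [570.6, 260.0, 167.1]
orientation: [-0.479, -3.098, 0.039]
ft_force: [-0.4, 3.2, -3.4]
width: 9.4
grasp_force: 29.9
[570.56654238 259.98350887 167.14516939] [-0.0106511  -0.02367248 -0.99966303] [ 0.21061016 -2.70756558  1.95536723] [ 0.41712746  0.49897956  1.65070059 -0.0204459   1.01133905 -0.83560683]
```

```bash
cat >> h.py <<'E'
def barR(phi,yaw=0): # tool x ~ org x turned by yaw deg; leaning forward by phi
    p=np.radians(phi);z=-np.cos(p)*Z+np.sin(p)*XV;y=-YV
    return R.from_rotvec([0,0,np.radians(yaw)]).as_matrix()@np.c_[np.cross(y,z),y,z]
E
python3 -m inch '[{"xyz":[0,0,0],"rot":[0,0,0]},{"xyz":[0,0,0],"rot":[0,0,0]},{"xyz":[0,0,0],"rot":[0,0,0]},{"xyz":[0,0,-20],"rot":[0,0,0]},{"xyz":[0,0,-50],"rot":[0,0,0]},{"xyz":[0,0,-80],"rot":[0,0,0]},{"xyz":[0,0,-80],"rot":[0,0,0]}]' 156
python3 - <<'E'
from h import *
P,Q=cur();print(P,row(P,Q,org(-110,0,230),barR(15)))
E
```

```text
t: 6.07
ee_pos: [574.7, 262.4, 254.5]
orientation: [0.482, 3.102, -0.033]
ft_force: [1.1, 0.5, 0.3]
width: 33.9
grasp_force: 0.0
[574.68455161 262.36912701 254.54626632] {"xyz":[3, -205, 29],"rot":[-0.216, 0.227, 1.554]}
```

```bash
python3 -m inch '[{"xyz":[3,-205,29],"rot":[-0.216,0.227,1.554]},{"xyz":[3,-205,29],"rot":[-0.216,0.227,1.554]},{"xyz":[3,-205,29],"rot":[-0.216,0.227,1.554]},{"xyz":[3,-205,29],"rot":[-0.216,0.227,1.554]},{"xyz":[3,-205,29],"rot":[-0.216,0.227,1.554]},{"xyz":[3,-205,29],"rot":[-0.216,0.227,1.554]},{"xyz":[3,-205,29],"rot":[-0.216,0.227,1.554]},{"xyz":[3,-205,29],"rot":[-0.216,0.227,1.554]},{"xyz":[3,-205,29],"rot":[-0.216,0.227,1.554]},{"xyz":[3,-205,29],"rot":[-0.216,0.227,1.554]},{"xyz":[3,-205,29],"rot":[-0.216,0.227,1.554]},{"xyz":[3,-205,29],"rot":[-0.216,0.227,1.554]}]' 60
python3 -m inch '[{"xyz":[0,0,0],"rot":[0,0,0.18]},{"xyz":[0,0,0],"rot":[0,0,0.18]},{"xyz":[0,0,0],"rot":[0,0,0.18]}]'
python3 - <<'E'
from h import *
P,Q=cur();print(P,row(P,Q,org(-110,0,230),barR(15)),ctrl.get_obs()["qpos"])
m=ctrl.camera_model("wrist");print(m);im=ctrl.get_image("wrist")[:,:,::-1]
cv2.imwrite("pics/w2.png",im);cv2.imwrite("pics/s2.png",ctrl.get_image("scene")[:,:,::-1])
E
```

```text
t: 7.07
ee_pos: [506.4, 65.9, 224.6]
orientation: [-2.327, -1.856, -0.287]
ft_force: [-0.1, -0.2, 0.2]
width: 67.4
grasp_force: 0.0
t: 7.32
ee_pos: [506.2, 66.0, 224.6]
orientation: [-2.469, -1.637, -0.263]
ft_force: [0.3, 0.4, 0.2]
width: 67.2
grasp_force: 0.0
[506.21255059  65.96055497 224.5812366 ] {"xyz":[4, 2, -5],"rot":[-0.017, 0.02, -0.1]} [-0.03812768  0.2337016   1.92964906  0.29474187  0.95272749  0.19341041]
{'fx': 347.44169084871857, 'fy': 347.44169084871857, 'cx': 327.86474319719673, 'cy': 236.9287081916598, 'position': array([522.04702983,  88.20648001, 397.92754478]), 'attitude': array([-0.00047504,  0.04207559, -0.39505698])}
```

View pics/w2.png

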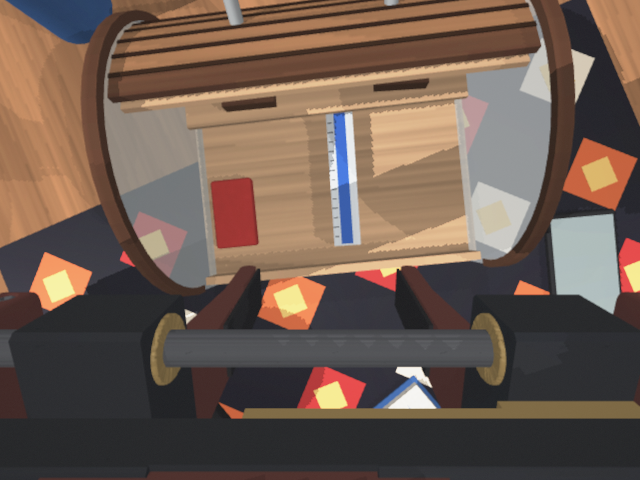

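The wrist view shows the shutter open and the bar with its blue strip from about (346,244) at the near end to (340,113) at the shelf. The red tin is at (235,213).

```bash
python3 - <<'E'
from h import *
m=ctrl.camera_model("wrist");im=cv2.imread("pics/w2.png");s=cv2.cvtColor(im,cv2.COLOR_BGR2HSV)
L=lambda p:np.array([p@XV,p@YV,p[2]])
k=np.zeros(s.shape[:2],np.uint8);k[113:255,310:380]=1
b=((s[...,0]>100)&(s[...,0]<130)&(s[...,1]>120)).astype(np.uint8)*k
ys,xs=np.nonzero(b);P=np.array([L(onz(m,(x,y),30)-O)[:2] for x,y in zip(xs,ys)])
f=np.polyfit(P[:,0],P[:,1],1);print("strip slope/at0",f,"xrange",P[:,0].min(),P[:,0].max(),len(P))
for p in((333,245),(360,243),(327,114),(353,112)): print(L(onz(m,p,30)-O).round(1))
for p in((210,283),(479,262)):print("lip",L(onz(m,p,40)-O).round(1))
E
```

```text
strip slope/at0 [ -0.0218066  -12.54259736] xrange -95.3789646372387 41.429721114578456 1336
[-96.8   4.7  30. ]
[-97.2 -23.9  30. ]
[41.7 -1.2 30. ]
[ 41.  -28.7  30. ]
lip [-124.9  136.1   40. ]
lip [-126.6 -141.6   40. ]
```

```bash
python3 - <<'E'
from h import *
P,Q=cur();T=barR(13,-1.7);G=org(-50,-11,13)
print(row(P,Q,G-90*T[:,2],T)); print(row(P,Q,G,T))
E
```

```text
{"xyz":[12, 14, 130],"rot":[-0.026, -0.014, -0.066]}
{"xyz":[11, 17, 220],"rot":[-0.026, -0.014, -0.066]}
```

```bash
python3 -m inch '[{"xyz":[12,14,30],"rot":[-0.026,-0.014,-0.066]},{"xyz":[12,14,60],"rot":[-0.026,-0.014,-0.066]},{"xyz":[12,14,95],"rot":[-0.026,-0.014,-0.066]},{"xyz":[12,14,130],"rot":[-0.026,-0.014,-0.066]},{"xyz":[12,14,130],"rot":[-0.026,-0.014,-0.066]},{"xyz":[12,14,130],"rot":[-0.026,-0.014,-0.066]}]'
python3 - <<'E'
from h import *
P,Q=cur();T=barR(13,-1.7);G=org(-50,-11,13)
print(row(P,Q,G,T))
m=ctrl.camera_model("wrist");im=ctrl.get_image("wrist")[:,:,::-1]
cv2.imwrite("pics/w3.png",im)
E
```

```text
t: 7.92
ee_pos: [529.6, 102.6, 99.3]
orientation: [-2.439, -1.738, -0.272]
ft_force: [0.5, 0.2, -0.6]
width: 67.4
grasp_force: 0.0
{"xyz":[1, 2, 89],"rot":[-0.005, 0.001, -0.001]}
```

View pics/w3.png

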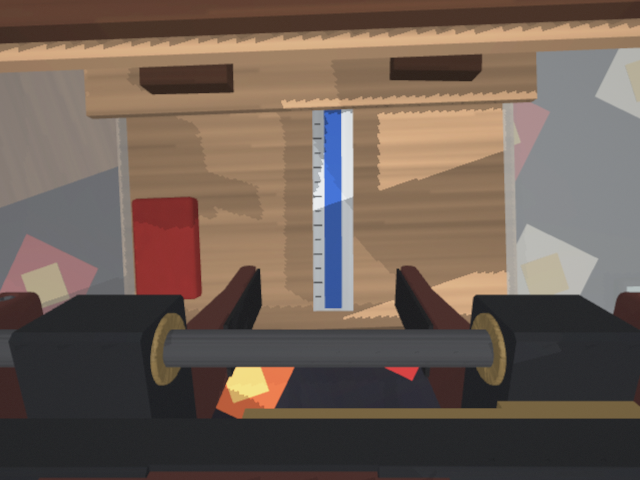

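The wrist view shows the bar at columns 313-353, its centre within about 5 px of the fingers' centre, and running straight along the tool. I'll go down and grip.

```bash
python3 -m inch '[{"xyz":[1,2,20],"rot":[0,0,0]},{"xyz":[1,2,40],"rot":[0,0,0]},{"xyz":[1,2,60],"rot":[0,0,0]},{"xyz":[1,2,75],"rot":[0,0,0]},{"xyz":[1,2,84],"rot":[0,0,0]},{"xyz":[1,2,88],"rot":[0,0,0]},{"xyz":[1,2,88],"rot":[0,0,0]},{"xyz":[1,2,88],"rot":[0,0,0]}]' && python3 -m inch '[{"xyz":[0,0,0],"rot":[0,0,0]},{"xyz":[0,0,0],"rot":[0,0,0]},{"xyz":[0,0,0],"rot":[0,0,0]},{"xyz":[0,0,0],"rot":[0,0,0]},{"xyz":[0,0,0],"rot":[0,0,0]},{"xyz":[0,0,0],"rot":[0,0,0]},{"xyz":[0,0,0],"rot":[0,0,0]}]' 255
python3 - <<'E'
from h import *
P,Q=cur();print((P-O)@XV,(P-O)@YV,P[2],Q[:,2])
# rotate about far bottom end by a
b=R.from_rotvec([0,0,np.radians(-1.7)]).apply(XV);ax=np.cross(Z,b);pv=org(99,-14,9)
for a in(2,4,6,8,10,12,13):
    # near end up
    r=R.from_rotvec(ax*np.radians(a)).as_matrix()
    if (r@(-b))[2]<0: r=r.T
    print(a,row(P,Q,pv+r@(P-pv),r@Q), (pv+r@(P-pv)-P).round(1))
E
```

```text
t: 8.63
ee_pos: [540.5, 121.4, 16.2]
orientation: [-2.442, -1.737, -0.28]
ft_force: [-1.7, 0.2, 0.4]
width: 67.4
grasp_force: 0.0
t: 9.22
ee_pos: [539.6, 121.5, 14.9]
orientation: [-2.442, -1.737, -0.277]
ft_force: [-0.1, -0.9, 1.4]
width: 27.5
grasp_force: 30.0
-49.23588411665705 -12.593709044792405 14.948761281942735 [ 0.07265663  0.21310109 -0.97432486]
2 {"xyz":[1, 0, -5],"rot":[-0.0, -0.035, 0.0]} [0.1 0.3 5.2]
4 {"xyz":[3, 0, -10],"rot":[-0.0, -0.07, 0.0]} [ 0.3  0.7 10.3]
6 {"xyz":[5, 0, -15],"rot":[-0.0, -0.105, 0.0]} [ 0.5  1.4 15.5]
8 {"xyz":[7, 0, -20],"rot":[-0.0, -0.14, 0.0]} [ 0.7  2.1 20.6]
10 {"xyz":[9, 0, -24],"rot":[-0.0, -0.175, 0.0]} [ 1.1  3.1 25.6]
12 {"xyz":[11, 0, -29],"rot":[-0.0, -0.209, 0.0]} [ 1.5  4.2 30.7]
13 {"xyz":[12, 0, -31],"rot":[-0.0, -0.227, 0.0]} [ 1.7  4.9 33.2]
```

```bash
python3 -m inch '[{"xyz":[1,0,-5],"rot":[0,-0.035,0]},{"xyz":[3,0,-10],"rot":[0,-0.07,0]},{"xyz":[5,0,-15],"rot":[0,-0.105,0]},{"xyz":[7,0,-20],"rot":[0,-0.14,0]},{"xyz":[9,0,-24],"rot":[0,-0.175,0]},{"xyz":[11,0,-29],"rot":[0,-0.209,0]},{"xyz":[12,0,-31],"rot":[0,-0.227,0]},{"xyz":[12,0,-31],"rot":[0,-0.227,0]},{"xyz":[12,0,-31],"rot":[0,-0.227,0]}]'
python3 - <<'E'
from h import *
P,Q=cur();print((P-O)@XV,(P-O)@YV,P[2],Q[:,2])
S=ctrl.get_image("scene")[:,:,::-1];cv2.imwrite("pics/s4.png",S)
m=ctrl.get_image("wrist")[:,:,::-1]
cv2.imwrite("pics/c4.png",np.hstack([cv2.resize(S[120:360,230:470],(400,400)),cv2.resize(m,(400,400))]))
a=np.radians(13);b=R.from_rotvec([0,0,np.radians(-1.7)]).apply(XV)
u=-b*np.cos(a)+Z*np.sin(a)
print("pull dir in tool axes",Q.T@u)
E
```

```text
t: 9.97
ee_pos: [540.5, 125.2, 47.8]
orientation: [-2.559, -1.822, 0.004]
ft_force: [-1.2, -5.8, 1.3]
width: 27.8
grasp_force: 30.0
-45.444637507757975 -12.419434609737925 47.7731986235866 [-0.00242712 -0.00113005 -0.99999642]
pull dir in tool axes [-9.74789359e-01  5.89607760e-04 -2.23138177e-01]
```

View pics/c4.png

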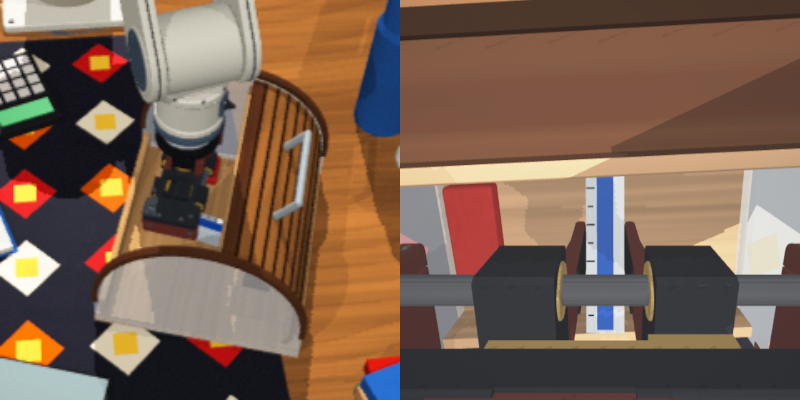

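The view shows the bar held between the fingers, tilted, with its far end still under the shelf. I'll draw it out along its own axis.

```bash
python3 -m inch '[{"xyz":[-10,0,-2],"rot":[0,0,0]},{"xyz":[-25,0,-6],"rot":[0,0,0]},{"xyz":[-44,0,-10],"rot":[0,0,0]},{"xyz":[-63,0,-14],"rot":[0,0,0]},{"xyz":[-83,0,-19],"rot":[0,0,0]},{"xyz":[-103,0,-24],"rot":[0,0,0]},{"xyz":[-123,0,-28],"rot":[0,0,0]},{"xyz":[-143,0,-33],"rot":[0,0,0]},{"xyz":[-160,0,-37],"rot":[0,0,0]}]'
python3 -m inch '[{"xyz":[-15,0,-8],"rot":[0,0,0]},{"xyz":[-35,0,-16],"rot":[0,0,0]},{"xyz":[-60,0,-22],"rot":[0,0,0]},{"xyz":[-80,0,-28],"rot":[0,0,0]},{"xyz":[-95,0,-32],"rot":[0,0,0]},{"xyz":[-105,0,-34],"rot":[0,0,0]},{"xyz":[-110,0,-34],"rot":[0,0,0]},{"xyz":[-110,0,-34],"rot":[0,0,0]}]'
python3 - <<'E'
from h import *
P,Q=cur();print((P-O)@XV,(P-O)@YV,P[2],Q[:,2],ctrl.get_obs()["qpos"])
for n in("scene","side"):cv2.imwrite(f"pics/{n}5.png",ctrl.get_image(n)[:,:,::-1])
a=cv2.imread("pics/scene5.png")[120:360,150:450];b=cv2.imread("pics/side5.png")[60:300,180:480]
cv2.imwrite("pics/c5.png",np.hstack([cv2.resize(a,(400,320)),cv2.resize(b,(400,320))]))
E
```

```text
t: 10.82
ee_pos: [487.2, -27.1, 85.2]
orientation: [-2.559, -1.82, 0.002]
ft_force: [-0.4, -0.3, -2.0]
width: 27.4
grasp_force: 30.0
t: 11.48
ee_pos: [452.0, -130.0, 118.8]
orientation: [-2.56, -1.819, 0.001]
ft_force: [0.7, 0.1, -1.8]
width: 27.8
grasp_force: 30.0
-315.4333579163754 -3.9881826873460744 118.80616180776937 [-1.11348610e-03  4.66189406e-04 -9.99999271e-01] [-3.05401300e-01  3.64118463e-01  2.03670135e+00  1.62514932e-04
  7.41974977e-01  3.01676073e-02]
```

View pics/c5.png

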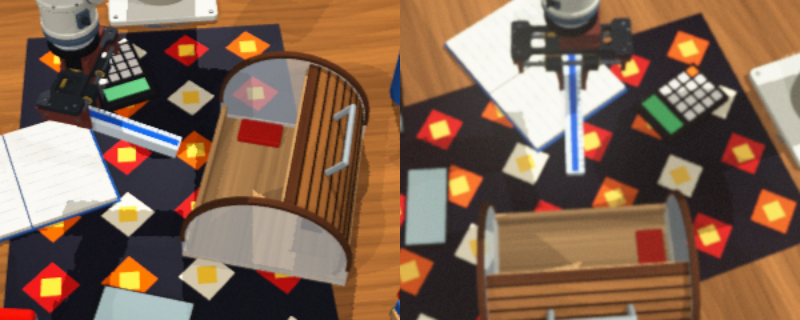

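The bar is fully out in front of the lip and held, and the shutter is open. Its far end is at about scene (286,224) and side (310.5,187). Next I'll check the tilt of the bar.

```bash
python3 - <<'E'
from h import *
S,D=ctrl.camera_model("scene"),ctrl.camera_model("side")
f,e=two(S,(286,223.5),D,(310.5,187.5));P,Q=cur();print(f,e)
d=f-O;print("far top org",d@XV,d@YV,d[2])
x=Q.T@(f-P);print("in tool",x)  # grip top of bar ~15mm behind TCP
# ledger target
for ln in (13,8,5,0):
  pass
E
```

```text
[503.5379446   17.3443391  116.69228287] 0.9675637735729994
far top org -159.4381001996419 -9.254493296380028 116.69228287249996
in tool [154.94535535   0.27541269   1.90209403]
```

```bash
cat >> h.py <<'E'
def strip(im,box):
    s=cv2.cvtColor(im,cv2.COLOR_BGR2HSV);x0,y0,x1,y1=box;k=np.zeros(s.shape[:2],np.uint8);k[y0:y1,x0:x1]=1
    b=((s[...,0]>100)&(s[...,0]<130)&(s[...,1]>130)&(s[...,2]>90)).astype(np.uint8)*k
    c=max(cv2.findContours(b,0,1)[0],key=cv2.contourArea);p=c[:,0].astype(np.float32)
    r=cv2.minAreaRect(p);q=cv2.boxPoints(r);l=sorted([(q[0]+q[1])/2,(q[1]+q[2])/2,(q[2]+q[3])/2,(q[3]+q[0])/2],key=lambda t:-np.linalg.norm(t-r[0]))
    return l[0],l[1],r
E
python3 - <<'E'
from h import *
S,D=ctrl.camera_model("scene"),ctrl.camera_model("side")
a=strip(cv2.imread("pics/scene5.png"),(210,190,292,245));b=strip(cv2.imread("pics/side5.png"),(298,95,322,192))
print(a,b)
n1=np.cross(ray(S,a[0])[1],ray(S,a[1])[1]);n2=np.cross(ray(D,b[0])[1],ray(D,b[1])[1])
d=np.cross(n1,n2);d/=np.linalg.norm(d);d*=np.sign(d[1]);print(d,"tilt",np.degrees(np.arcsin(d[2])),"azim",np.degrees(np.arctan2(d[1],d[0])))
E
```

```text
(array([216.67455, 203.94534], dtype=float32), array([282.7603, 226.6962], dtype=float32), ((249.71743774414062, 215.32077026367188), (69.89228057861328, 4.262669563293457), 18.996654510498047)) (array([308.6523 , 108.94917], dtype=float32), array([311.05478, 187.0291 ], dtype=float32), ((309.8535461425781, 147.9891357421875), (78.11687469482422, 3.7982025146484375), 88.23760986328125))
[ 0.31834315  0.9211124  -0.22407497] tilt -12.948489309776377 azim 70.93447791371858
```

```bash
python3 - <<'E'
from h import *
S,D=ctrl.camera_model("scene"),ctrl.camera_model("side")
f,e=two(S,(283.2,227),D,(311,187.4));P,Q=cur();print(f,e,Q.T@(f-P))
for z in(15,25,32):  # predicted far-top strip end px
  far=P+15*Z+np.array([.318,.921,0])/.975*150*np.cos(.227)-Z*(150*np.sin(.227))
print(far,proj(S,far),proj(D,far))
E
```

```text
[500.19383631  10.91731188 101.72675603] 0.5195045157527735 [147.77329599  -0.7483123   16.86773082]
[500.08735643   9.13081545  99.80089097] [282.4874175  227.66092352] [310.78608495 186.94878472]
```

```bash
python3 - <<'E'
from h import *
P,Q=cur();T=barR(13,35.1)
for k in(.33,.66,1):
  print(row(P,Q,P+k*(np.array([494.8,-308.2,90])-P),R.from_matrix(Q).as_matrix()@R.from_rotvec(k*R.from_matrix(Q.T@T).as_rotvec()).as_matrix()))
E
```

```text
{"xyz":[-51, 33, 9],"rot":[0.024, 0.072, -0.212]}
{"xyz":[-103, 65, 19],"rot":[0.047, 0.144, -0.424]}
{"xyz":[-155, 99, 28],"rot":[0.072, 0.218, -0.642]}
```

```bash
python3 -m inch '[{"xyz":[-18,12,3],"rot":[0.008,0.024,-0.07]},{"xyz":[-36,22,6],"rot":[0.016,0.048,-0.141]},{"xyz":[-51,33,9],"rot":[0.024,0.072,-0.212]},{"xyz":[-68,43,12],"rot":[0.031,0.096,-0.282]},{"xyz":[-86,54,16],"rot":[0.039,0.12,-0.353]},{"xyz":[-103,65,19],"rot":[0.047,0.144,-0.424]},{"xyz":[-120,77,22],"rot":[0.056,0.169,-0.497]},{"xyz":[-138,88,25],"rot":[0.064,0.193,-0.57]},{"xyz":[-148,94,27],"rot":[0.069,0.208,-0.613]},{"xyz":[-155,99,28],"rot":[0.072,0.218,-0.642]},{"xyz":[-155,99,28],"rot":[0.072,0.218,-0.642]},{"xyz":[-155,99,28],"rot":[0.072,0.218,-0.642]}]'
python3 - <<'E'
from h import *
P,Q=cur();print(row(P,Q,np.array([494.8,-308.2,35]),barR(13,35.1)))
E
```

```text
t: 12.58
ee_pos: [495.5, -307.3, 89.9]
orientation: [-1.74, -2.384, -0.197]
ft_force: [-0.0, 0.2, -1.1]
width: 27.7
grasp_force: 30.0
{"xyz":[-13, -1, 53],"rot":[-0.001, -0.0, -0.0]}
```

```bash
python3 -m inch '[{"xyz":[-3,0,13],"rot":[0,0,0]},{"xyz":[-6,0,26],"rot":[0,0,0]},{"xyz":[-9,-1,38],"rot":[0,0,0]},{"xyz":[-12,-1,48],"rot":[0,0,0]},{"xyz":[-13,-1,53],"rot":[0,0,0]},{"xyz":[-13,-1,53],"rot":[0,0,0]},{"xyz":[-13,-1,53],"rot":[0,0,0]}]'
python3 - <<'E'
from h import *
for n in("scene","side"):cv2.imwrite(f"pics/{n}6.png",ctrl.get_image(n)[:,:,::-1])
a=cv2.imread("pics/scene6.png")[160:340,60:285];b=cv2.imread("pics/side6.png")[20:200,190:415]
cv2.imwrite("pics/c6.png",np.hstack([cv2.resize(a,(400,320)),cv2.resize(b,(400,320))]))
P,Q=cur();print(P)
E
```

```text
t: 13.17
ee_pos: [494.5, -308.8, 35.6]
orientation: [-1.739, -2.384, -0.198]
ft_force: [0.2, -0.5, -2.1]
width: 27.8
grasp_force: 30.0
[ 494.94553664 -309.29829054   36.44901438]
```

View pics/c6.png

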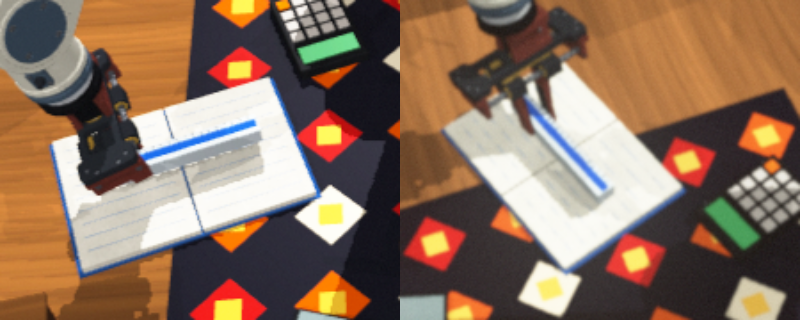

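The bar hovers level over the ledger. The visible strip runs from about (142,248) to (203,229) in the scene view and from (260,76) to (305,127) in the side view.

```bash
python3 - <<'E'
from h import *
S,D=ctrl.camera_model("scene"),ctrl.camera_model("side")
a=strip(cv2.imread("pics/scene6.png"),(140,222,206,253));b=strip(cv2.imread("pics/side6.png"),(255,72,308,130))
print(a,b)
n1=np.cross(ray(S,a[0])[1],ray(S,a[1])[1]);n2=np.cross(ray(D,b[0])[1],ray(D,b[1])[1])
d=np.cross(n1,n2);d/=np.linalg.norm(d);d*=np.sign(d[1]);print(d,"tilt",np.degrees(np.arcsin(d[2])),"azim",np.degrees(np.arctan2(d[1],d[0])))
fa=max(a[:2],key=lambda t:t[0]);fb=max(b[:2],key=lambda t:t[0])
f,e=two(S,fa,D,fb);print("far top",f,e,"centre",f-100*d)
P,Q=cur();print(row(P,Q,P-Z*10,Q))
E
```

```text
(array([202.82025, 228.42796], dtype=float32), array([139.76303, 248.24596], dtype=float32), ((171.29164123535156, 238.3369598388672), (3.761461019515991, 66.09813690185547), 72.55281066894531)) (array([261.14685,  78.80145], dtype=float32), array([304.75854, 125.22682], dtype=float32), ((282.95269775390625, 102.0141372680664), (63.696903228759766, 3.047910451889038), 46.789913177490234))
[-0.31800242  0.94801742 -0.0117231 ] tilt -0.6716993231423957 azim 108.54348344087187
far top [ 449.06207528 -167.58745379   53.06040321] 0.6445436610450279 centre [ 480.86231743 -262.38919581   54.23271284]
{"xyz":[-2, 0, 10],"rot":[0.0, 0.0, 0.0]}
```

```bash
python3 -m inch '[{"xyz":[-1,0,4],"rot":[0,0,0]},{"xyz":[-2,0,8],"rot":[0,0,0]},{"xyz":[-3,0,11],"rot":[0,0,0]},{"xyz":[-3,0,13],"rot":[0,0,0]},{"xyz":[-3,0,14],"rot":[0,0,0]},{"xyz":[-3,0,15],"rot":[0,0,0]},{"xyz":[-3,0,15],"rot":[0,0,0]}]'; python3 -m inch '[{"xyz":[0,0,1],"rot":[0,0,0]},{"xyz":[0,0,1],"rot":[0,0,0]},{"xyz":[0,0,1],"rot":[0,0,0]}]'
```

```text
t: 13.85
ee_pos: [494.4, -308.5, 20.6]
orientation: [-1.739, -2.385, -0.198]
ft_force: [-0.4, -0.0, -1.9]
width: 27.9
grasp_force: 30.0
t: 14.1
ee_pos: [494.5, -308.4, 19.9]
orientation: [-1.739, -2.385, -0.198]
ft_force: [-0.2, -0.3, -1.3]
width: 27.9
grasp_force: 30.0
```

```bash
python3 -m inch '[{"xyz":[0,0,1],"rot":[0,0,0]},{"xyz":[0,0,1],"rot":[0,0,0]},{"xyz":[0,0,1],"rot":[0,0,0]}]';python3 -m inch '[{"xyz":[0,0,0.7],"rot":[0,0,0]},{"xyz":[0,0,0.7],"rot":[0,0,0]},{"xyz":[0,0,0.7],"rot":[0,0,0]}]'
```

```text
t: 14.35
ee_pos: [494.5, -308.3, 19.0]
orientation: [-1.74, -2.385, -0.198]
ft_force: [0.9, -0.6, -0.2]
width: 27.9
grasp_force: 30.0
t: 14.6
ee_pos: [494.5, -308.3, 18.9]
orientation: [-1.74, -2.386, -0.198]
ft_force: [-0.7, 0.5, 5.9]
width: 27.6
grasp_force: 30.0
```

```bash
python3 -m inch '[{"xyz":[0,0,0],"rot":[0,0,0]},{"xyz":[0,0,0],"rot":[0,0,0]},{"xyz":[0,0,0],"rot":[0,0,0]},{"xyz":[0,0,0],"rot":[0,0,0]},{"xyz":[0,0,-5],"rot":[0,0,0]},{"xyz":[0,0,-15],"rot":[0,0,0]},{"xyz":[0,0,-35],"rot":[0,0,0]},{"xyz":[0,0,-65],"rot":[0,0,0]},{"xyz":[0,0,-100],"rot":[0,0,0]},{"xyz":[0,0,-130],"rot":[0,0,0]},{"xyz":[0,0,-150],"rot":[0,0,0]},{"xyz":[0,0,-150],"rot":[0,0,0]}]' 100
python3 - <<'E'
from h import *
for n in("scene","side"):cv2.imwrite(f"pics/{n}7.png",ctrl.get_image(n)[:,:,::-1])
a=cv2.imread("pics/scene7.png")[100:400,60:510];b=cv2.imread("pics/side7.png")[20:320,100:550]
cv2.imwrite("pics/c7.png",np.vstack([a,b]))
S,D=ctrl.camera_model("scene"),ctrl.camera_model("side")
b=strip(cv2.imread("pics/side7.png"),(230,50,312,140));d=[onz(D,p,34) for p in b[:2]]
print(b,d,np.mean(d,0),np.linalg.norm(d[0]-d[1]))
E
```

```text
t: 15.6
ee_pos: [507.2, -342.9, 170.1]
orientation: [-1.745, -2.393, -0.198]
ft_force: [0.6, 0.3, 0.1]
width: 53.4
grasp_force: 0.0
(array([258.08084,  78.9252 ], dtype=float32), array([304.71402, 129.3395 ], dtype=float32), ((281.3974304199219, 104.1323471069336), (68.67500305175781, 2.6060543060302734), 47.231178283691406)) [array([ 507.11021544, -348.45040237,   34.        ]), array([ 448.99652742, -169.06046255,   34.        ])] [ 478.05337143 -258.75543246   34.        ] 188.5681607294
```

View pics/c7.png

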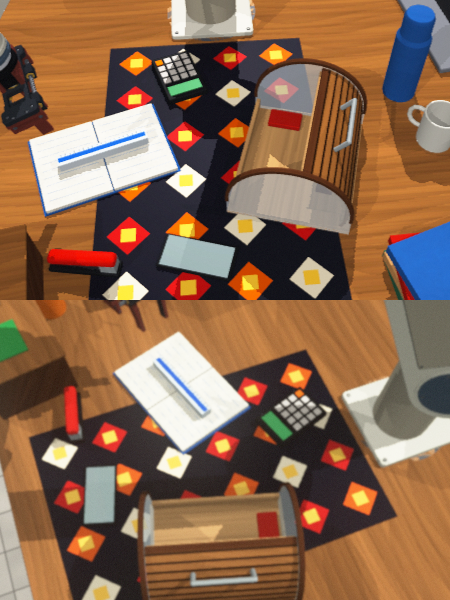

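The bar lies flat in the middle of the ledger along its long side, the shutter is open, and nothing else has moved. I'm handing the job in.

```bash
python3 -c "
from workcell import ctrl
print(ctrl.close_job())"
```

```text
the job is handed in; nothing more can be done
None
```

I handed the job in at about 15.7 s of the 64 s allowed; the hand-in returned no verdict. The shutter is open, the bar lies let go on the ledger within about 5 mm of its centre and along its long side, and in the last pictures nothing else had moved, though they do not show the stamps.

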